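Roll a cover strip flush in a picture frame

ROBOT

A 6-joint arm with a two-finger parallel gripper is mounted at the origin on the work surface. World frame = base frame: x ahead of the robot, y to its left, z up, the work surface at z = 0. Lengths are in m, angles in rad, forces in N, time in s.
With the tool pointing down it reaches from about 0.35 to 0.875 m from the base axis. Payload 4.2 kg.
Tool frame: the origin (TCP) lies on the centre line of the jaws, within the pads' length; the fingertips stand 19 mm ahead of it and the grasp point (between the pads) is the TCP; z points along the fingers, y is the line along which they close (so a half turn about z gives the same grasp; the last joint's range is limited). The gripper opens to 85 mm and grips with 20 to 120 N. Pads are 22 mm wide; open, the fingers measure 114 mm over their backs; the gripper's body (76 mm by 85 mm) begins 54 mm behind the grasp point. The pads swing forward as they close: fully open they stand 13 mm farther back than shut.
Start: joints at [-1.057, 0.385, 0.008, 0, -1.194, -0.259], TCP at [0.158, -0.605, 0.25] pointing down, gripper open.
Joint ranges: [-3.14, 3.14], [-1.21, 2.06], [-1.07, 1.41], [-3.16, 2.05], [-2.99, -0.16], [-3.1, 3.1]. Speed limits (rad/s): [2.79, 2.79, 3.14, 3.14, 3.14, 3.14].

INTERFACE

Orientations are given as a 3x3 rotation matrix whose columns are the frame's x, y, z axes.
In Python, from rig import r gives the robot as it stands.
- The arm moves only by the shell command python3 -m pendant 'ROWS' [FORCE]. ROWS is JSON, one flat list of numbers, 5 for each row, row after row: the shift along the world's x, y, z as a fraction of full scale, then the turn about the world's z as a fraction of full scale, then the closure in counts, from 0 (fully open) to 255 (shut). In form: [dx, dy, dz, twist, jaw, dx, dy, dz, twist, jaw, ...]. A call has 1 to 10 rows; each row shifts and turns the commanded pose from where the row before left it; what a row does not reach is not made up. Full scale, the value 1, is 4 cm for a shift and 0.12 rad for a turn. A row lasts 1/12 s, in which the tool goes at most 41.7 mm and 7.16 degrees, less where a joint would pass 70% of its speed; a pose out of reach is approached as far as the arm can. A call with a number of a shift or a turn outside -1 to 1 is refused whole. A call with a gripper value outside its range is refused whole. The fingers move at their own pace and stop on an object; FORCE is the grip in N (left out, the last holds). Time passes only in rows, so rows that do not move let the fingers close. It gives the time, the measured TCP pose, the force, the opening and the grip force at its end, in the units of the state.
- r.get_state(): the state, without advancing time (a new reading comes with each control period).
- r.snapshot(name): name is "scene" or "top" or "wrist"; returns a dict with "pixels" (400x640x3 uint8, red, green, blue), "fx", "fy", "cx", "cy" (pixels), "world_from_camera" (4x4, takes a point from camera to world coordinates); the wrist camera has in their place "hand_eye" (4x4, takes a point from camera to tool coordinates, whose origin is the TCP and whose axes are the flange's). Camera axes: x right, y up, looking along -z (the intrinsics and any distortion apply to the point x, -y, -z); pixel columns grow to the right and rows downward; lengths in m; the calibration is good to about 2 mm. A picture is of the moment at which its call begins: read the wrist's pose just before it. There is no depth.
- r.close_job(): hands the job in; it is judged then, once.
The state is a dict: "clock": time; "joint_positions": joint angles; "joint_velocities": joint speeds; "joint_torque": joint torques, N m; "tool_pos": TCP position; "tcp_rot": TCP orientation; "wrist_force": force on the tool from outside, world axes, zero at the start; "torque": the same for the moment, N m; "finger_gap": opening from 0.0 (shut) to 1.0 (fully open); "grip_force": force on a finger pad.
Only numpy, scipy, OpenCV 4.12 (cv2) and the standard library are available. Lean on these libraries where they do the work, as an engineer would, in place of code of your own. Each camera call takes 0.05 s, during which the arm holds its last target. There are 200 camera calls.

TASK

The teal cover strip in the near rail of the picture frame is springing up out of its groove at both ends: take the red-knobbed weight off it and stand it on the cork mat, then run the press roller firmly along the strip until it is flush with the wood over its whole length, and stand the roller back in its wooden rest. Press the strip with the roller, not with the gripper, and leave everything else on the table where it is.

Things in the scene. Friction and masses are not known exactly. Their poses are not given: they have to be found in the camera images.
- frame: Pale wooden picture frame fixed to the table, 220 (its x) by 300 (its y) mm, rails 40 mm wide, 25 mm high, round a board 14 mm thick with a tufted motif. Origin: centre of its underside; z up. The top of its -x rail (nearest the robot, centre line 90 mm from the origin) has a groove holding a teal cover strip that runs along the frame's y.
- strip_mid (a point): Middle of the teal strip: on the rail's centre line, at the height of its wooden top (25 mm above the table). Strip 15 mm wide, 224 mm long along the frame's y, in rigid pieces of 16 mm that move separately; the middle 64 mm, under the weight, is already home, the 5 pieces on either side stand proud. Home is flush with the wood, which lies 12 mm wide on both sides.
- strip0 (a joint): How far piece 0 of the strip stands proud of the rail's top face, m: 0 flush (its stop), 0.006 most. Its centre lies -104 mm along the frame's y from strip_mid. Each piece is a stiff press fit: it moves down only under more than about 8 N and stays where it is left.
- strip1 (a joint): How far piece 1 of the strip stands proud of the rail's top face, m: 0 flush (its stop), 0.006 most. Its centre lies -88 mm along the frame's y from strip_mid.
- strip2 (a joint): How far piece 2 of the strip stands proud of the rail's top face, m: 0 flush (its stop), 0.006 most. Its centre lies -72 mm along the frame's y from strip_mid.
- strip3 (a joint): How far piece 3 of the strip stands proud of the rail's top face, m: 0 flush (its stop), 0.006 most. Its centre lies -56 mm along the frame's y from strip_mid.
- strip4 (a joint): How far piece 4 of the strip stands proud of the rail's top face, m: 0 flush (its stop), 0.006 most. Its centre lies -40 mm along the frame's y from strip_mid.
- strip9 (a joint): How far piece 9 of the strip stands proud of the rail's top face, m: 0 flush (its stop), 0.006 most. Its centre lies +40 mm along the frame's y from strip_mid.
- strip10 (a joint): How far piece 10 of the strip stands proud of the rail's top face, m: 0 flush (its stop), 0.006 most. Its centre lies +56 mm along the frame's y from strip_mid.
- strip11 (a joint): How far piece 11 of the strip stands proud of the rail's top face, m: 0 flush (its stop), 0.006 most. Its centre lies +72 mm along the frame's y from strip_mid.
- strip12 (a joint): How far piece 12 of the strip stands proud of the rail's top face, m: 0 flush (its stop), 0.006 most. Its centre lies +88 mm along the frame's y from strip_mid.
- strip13 (a joint): How far piece 13 of the strip stands proud of the rail's top face, m: 0 flush (its stop), 0.006 most. Its centre lies +104 mm along the frame's y from strip_mid.
- roller_grip (a point): Press roller upright in its rest: rubber wheel 40 mm in diameter, 28 wide, between steel cheeks (36 mm square seen from above, undersides 7 mm over the wheel's foot); on top an upright wooden handle, 24 mm square. This point: handle axis, 94 mm above the wheel's foot; handle ends 33 mm above it, cheeks 37 mm below. z up, y along the axle: it rolls along x. About 0.3 kg.
- wheel_center (a point): Centre of the roller's wheel, on the axle, 20 mm above the wheel's lowest point and 74 mm below roller_grip. This point's own x and z axes turn with the wheel.
- wheel (a joint): Turning of the roller's wheel on its axle, rad, 0 at the start; it turns without limit as the roller is rolled, with a slight drag.
- rest: Wooden rest for the roller, fixed, 70 (x) by 68 (y) by 51 mm high, with 6 mm high screw ears at its x ends. Its open-topped pocket, 46 (x) by 44 (y) mm and 45 deep, its floor 6 mm above the table, takes wheel and cheeks with the roller's x along the rest's x (either way round). Origin: centre of the underside, on the table.
- weight_knob (a point): Pattern weight with the RED knob, about 0.45 kg: steel disc 62 mm in diameter, 18 mm high, thin neck, round knob 24 mm in diameter, 26 mm high. At the start it stands on the rail, on the strip's middle. This point: centre of the knob, 41 mm above the underside, 13 mm below its top; z up its axis.
- mat_top (a point): Centre of the top of the round cork mat, 112 mm in diameter, 5 mm thick, fixed to the table.
- weight2_knob (a point): Bystander: a second pattern weight, same shape and size, with a BLUE knob, on the table near the robot. This point: centre of its knob, 41 mm above its underside.
- jar: Bystander: white jar with white lid and dark label, 80 mm in diameter, 145 mm tall. Origin: centre of the underside.
- cone: Bystander: orange yarn cone standing on the frame's board, 60 mm in diameter at the foot, 84 mm tall. Origin: centre of the underside.
- needle: Bystander: punch needle lying on the frame's board, wooden handle 85 by 18 by 18 mm with a thin steel tube to its +x. Origin: underside, middle of the handle.
- scissors: Bystander: black-handled scissors lying on the table near the robot, about 180 mm long (blades to their +x), 9 mm high. Origin: near the pivot, underside.
- trimmer: Bystander: white electric rug trimmer lying on the table, 190 mm long along its x, 48 mm wide, 38 mm high. Origin: about the middle, underside.
Mind the look-alikes: they are no part of the job. What is shaped like the part that bears roller_grip but pink or purple is not meant. Of the things that look like the part that bears mat_top, the larger one is meant.

How it is judged:
On the way, in this order (a step that is already met when the one before it is completed fails the run):
1. the red-knobbed weight stands on the cork mat, let go (horizontal distance between weight_knob and mat_top below 0.03 m and angle between weight_knob's own z axis and vertical below 0.1 rad and height (world z) of weight_knob below 0.052 m and linear speed of weight below 0.03 m/s and contact force between the fingers and weight below 0.1 N), for 0.2 s.
2. the roller's wheel is pressing on the frame's strip rail and has rolled at least 60 mm along it (contact force between wheel and frame above 3 N and (value of joint wheel above 3 rad or value of joint wheel below -3 rad)), for 0.05 s.
At the end, for the whole second after the job is handed in: All strip pieces are less than 1.5 mm proud; the red-knobbed weight stands upright on the cork mat, within 30 mm of its centre; the roller stands in its rest, wheel within 8 mm of the pocket floor, leaning under 0.3 rad; both at rest (value of joint each of strip0, strip1, strip2, strip3, strip4, strip9, strip10, strip11, strip12, strip13 below 0.0015 m and horizontal distance between weight_knob and mat_top below 0.03 m and angle between weight_knob's own z axis and vertical below 0.1 rad and height (world z) of weight_knob below 0.052 m and linear speed of each of weight, roller below 0.03 m/s and x of wheel_center in the frame of rest between -0.01 and 0.01 m and y of wheel_center in the frame of rest between -0.01 and 0.01 m and z of wheel_center in the frame of rest below 0.034 m and angle between roller_grip's own z axis and vertical below 0.3 rad); the robot touches nothing.
It fails at once if the gripper's fingers press on the frame or its strip (over 3 N) (contact force between the fingers and frame above 3 N).
It fails at once if a bystander is moved more than 30 mm (distance of any of weight2_knob, jar, cone, needle, scissors, trimmer from where it was at the start of the episode above 0.03 m).
It fails at once if the jar, the yarn cone or the blue-knobbed weight is tipped (angle between any of jar, cone, weight2_knob's own z axis and vertical above 0.4 rad).
It also fails if it takes over 72 s, if anything falls off the work surface, if the arm or the gripper's body presses on something with over 40 N, if the wrist force passes 120 N, or if a joint passes its speed limit or range.

## Working session

There is one attempt and no reset: what is moved stays moved. The work goes in short steps, Python scripts to look and compute and a shell command to move; the robot and the scene stay as the last step left them, time stands still between calls to the robot, and variables do not carry over. Pictures are saved under pics/ and viewed, at most 13 in all, crops included, and the job is handed in when it is done.

```bash
ls; mkdir -p pics; cat > h.py <<'E'
import numpy as np, cv2
from rig import r
def snap(cam,name):
    s=r.get_state(); d=r.snapshot(cam)
    cv2.imwrite(f'pics/{name}.png',d['pixels'][:,:,::-1])
    if 'world_from_camera' in d: W=np.array(d['world_from_camera'])
    else:
        T=np.eye(4);T[:3,:3]=s['tcp_rot'];T[:3,3]=s['tool_pos'];W=T@np.array(d['hand_eye'])
    np.savez(f'pics/{name}.npz',W=W,K=np.array([d['fx'],d['fy'],d['cx'],d['cy']]),pix=d['pixels'])
    print({k:v for k,v in d.items() if k!='pixels' and k not in('fx','fy','cx','cy','hand_eye','world_from_camera')})
def pt(name,u,v,z):
    f=np.load(f'pics/{name}.npz');W=f['W'];fx,fy,cx,cy=f['K']
    d=W[:3,:3]@np.array([(u-cx)/fx,-(v-cy)/fy,-1]);o=W[:3,3]
    return np.round(o+d*(z-o[2])/d[2],4)
def pr(name,p):
    f=np.load(f'pics/{name}.npz');W=f['W'];fx,fy,cx,cy=f['K']
    c=W[:3,:3].T@(np.array(p)-W[:3,3]);return np.round([cx+fx*c[0]/-c[2],cy-fy*c[1]/-c[2]],1)
E
python3 - <<'E'
from h import *
snap('top','top0');snap('scene','scene0')
s=r.get_state();print(s['clock'],s['tcp_rot'],s['tool_pos'])
for n in('top0','scene0'):
    f=np.load(f'pics/{n}.npz');print(f['W'].round(3),f['K'])
E
```

```text
pics
{}
{}
0.1 [[-9.67752741e-01 -2.51901317e-01 -5.98827149e-04]
 [-2.51902000e-01  9.67751021e-01  1.82870272e-03]
 [ 1.18862961e-04  1.92057783e-03 -9.99998149e-01]] [ 0.15742469 -0.60435465  0.24933507]
[[ 0.023  0.997 -0.08   0.436]
 [-1.     0.023  0.006 -0.025]
 [ 0.008  0.08   0.997  1.408]
 [ 0.     0.     0.     1.   ]] [511.65331089 511.65331089 319.24776185 201.62676874]
[[ 0.694 -0.576  0.432  1.089]
 [ 0.72   0.561 -0.409 -0.547]
 [-0.007  0.595  0.804  1.09 ]
 [ 0.     0.     0.     1.   ]] [498.21615994 498.21615994 317.70694208 199.48727147]
```

View pics/top0.png

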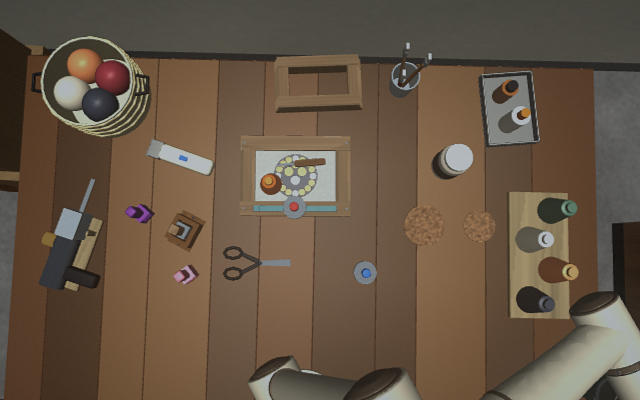

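View pics/scene0.png

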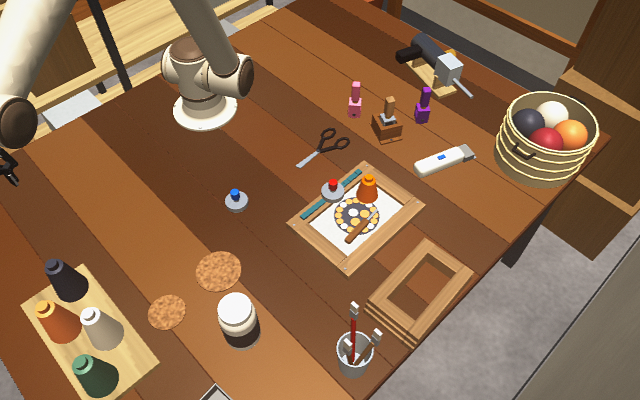

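The top view shows the red weight at (294,207), the large mat at (424,225), and the rest with the roller at (184,229). The blue weight is at (366,272). The pink (185,273) and purple (140,213) rollers are the look-alikes.

```bash
python3 - <<'E'
from h import *
f=np.load('pics/top0.npz')['pix'];g=cv2.cvtColor(f,cv2.COLOR_RGB2HSV)
def blob(lo,hi,box):
    x0,y0,x1,y1=box;m=cv2.inRange(g,lo,hi)[y0:y1,x0:x1];ys,xs=np.nonzero(m);return xs.mean()+x0,ys.mean()+y0,len(xs),(xs+x0,ys+y0)
k=blob((0,150,90),(8,255,255),(280,195,310,220));print('knob',k[:3],pt('top0',*k[:2],.067))
t=blob((80,60,50),(100,255,255),(245,200,345,220));print('teal',t[:3],pt('top0',*t[:2],.027))
P=np.array([pt('top0',u,v,.028)[:2] for u,v in zip(*t[3])]);v=np.polyfit(P[:,1],P[:,0],1);print('strip x=a*y+b',v,P.min(0),P.max(0))
print('mat',pt('top0',424.5,225,.005), 'blue',pt('top0',366,272,.041))
for c in [(241,137),(350,136),(351,215),(240,216)]: print(pt('top0',*c,.025))
a=cv2.resize(f[190:290,120:320],None,fx=4,fy=4,interpolation=cv2.INTER_CUBIC)
s=np.load('pics/scene0.npz')['pix'][80:160,330:450]
b=cv2.resize(s,None,fx=800/120,fy=800/120,interpolation=cv2.INTER_CUBIC)[:533]
cv2.imwrite('pics/c1.png',np.vstack([a[:,:,::-1],cv2.resize(b,(300,200))[:,:,::-1].repeat(1,0) if 0 else np.zeros((1,800,3),np.uint8)]))
E
```

```text
knob (np.float64(293.39285714285717), np.float64(206.23214285714286), 56) [0.5302 0.0343 0.067 ]
teal (np.float64(294.2931034482759), np.float64(208.0), 290) [0.5282 0.0335 0.027 ]
strip x=a*y+b [-0.02310422  0.5289474 ] [ 0.5202 -0.0767] [0.5361 0.1424]
mat [ 0.4912 -0.3242  0.005 ] blue [ 0.3615 -0.1618  0.041 ]
[0.7197 0.1845 0.025 ]
[ 0.7297 -0.1139  0.025 ]
[ 0.5129 -0.1205  0.025 ]
[0.5033 0.1796 0.025 ]
```

View pics/c1.png

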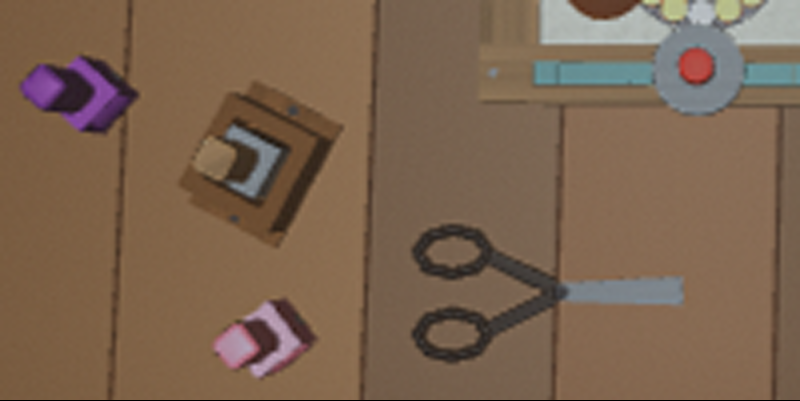

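The crop shows the rest's screw ears at full-image pixels (193,217.5) and (178,244.5), and the roller's handle top at (173,229.5). Its x axis is therefore near -29°. I'll move over the red weight.

```bash
python3 -m pendant '[0.46,0.8,0,0,0,0.46,0.8,0,0,0,0.46,0.8,0,0,0,0.46,0.8,0,0,0,0.46,0.8,0,0,0,0.46,0.8,0,0,0,0.46,0.8,0,0,0,0.46,0.8,0,0,0,0.46,0.8,0,0,0,0.46,0.8,0,0,0]' 40
python3 -m pendant '[0.46,0.8,0,0,0,0.46,0.8,0,0,0,0.46,0.8,0,0,0,0.46,0.8,0,0,0,0.46,0.8,0,0,0,0.46,0.8,-0.3,0,0,0.46,0.8,-0.3,0,0,0.46,0.7,-0.3,0,0,0.3,0.5,-0.3,0,0,0,0,0,0,0]'
python3 - <<'E'
from h import *
a=pt('top0',193,217.5,.006);b=pt('top0',178,244.5,.006);print('rest',(a+b)/2,np.degrees(np.arctan2(*(a-b)[1::-1])))
print('handle top',pt('top0',173.2,229.5,.133),'cone top',pt('top0',269,182,.098),'jar',pt('top0',459,155,.145))
snap('wrist','w0')
E
```

```text
clock: 0.93
tool_pos: [0.3418, -0.283, 0.2502]
tcp_rot: [[-0.968, -0.252, -0.0], [-0.252, 0.968, 0.0], [0.0, 0.0, -1.0]]
wrist_force: [2.0, -0.2, 0.7]
finger_gap: 0.999
grip_force: 0.0
clock: 1.77
tool_pos: [0.5014, -0.0098, 0.1994]
tcp_rot: [[-0.967, -0.256, -0.004], [-0.256, 0.967, -0.001], [0.004, 0.001, -1.0]]
wrist_force: [-0.4, -0.6, -0.4]
finger_gap: 0.999
grip_force: 0.0
rest [0.4599  0.32965 0.006  ] -26.810296461622755
handle top [0.4607 0.3282 0.133 ] cone top [0.5891 0.0973 0.098 ] jar [ 0.6627 -0.3797  0.145 ]
{}
```

View pics/w0.png

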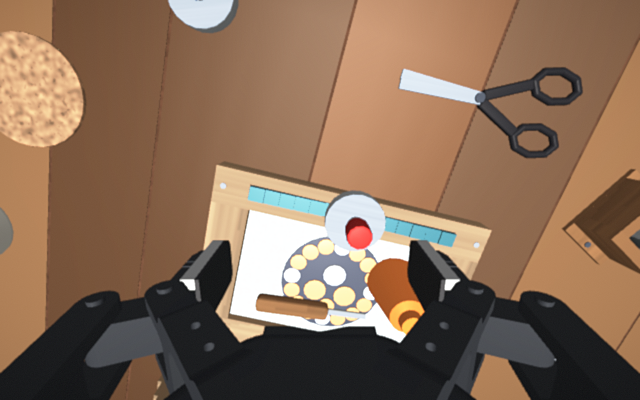

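The wrist view shows the red knob at (358,236), the strip from about (250,194) to (455,239), and the cone at (405,315).

```bash
python3 - <<'E'
from h import *
f=np.load('pics/w0.npz')['pix'];g=cv2.cvtColor(f,cv2.COLOR_RGB2HSV)
m=cv2.inRange(g,(0,170,90),(4,255,255));m[:,:335]=0;m[:,380:]=0;m[260:]=0;m[:200]=0
ys,xs=np.nonzero(m);print(xs.mean(),ys.mean(),len(xs),'knob',pt('w0',xs.mean(),ys.mean(),.067))
m=cv2.inRange(g,(80,70,60),(100,255,255));m[260:]=0;m[:170]=0;m[:,:230]=0;m[:,470:]=0
ys,xs=np.nonzero(m);rect=cv2.minAreaRect(np.c_[xs,ys].astype(np.float32));print(rect)
B=cv2.boxPoints(rect);print(B);P=np.array([pt('w0',*b,.030) for b in B]);print(P,P.mean(0))
print('earscrew',pt('w0',588,243,.006))
E
```

```text
358.44054054054055 232.98918918918918 370 knob [0.5313 0.0355 0.067 ]
((351.46807861328125, 215.94879150390625), (210.77003479003906, 14.330855369567871), 13.059308052062988)
[[247.18954 199.11615]
 [250.42776 185.15594]
 [455.7466  232.78143]
 [452.5084  246.74164]]
[[ 0.5383 -0.0778  0.03  ]
 [ 0.5229 -0.0775  0.03  ]
 [ 0.5184  0.145   0.03  ]
 [ 0.5345  0.1477  0.03  ]] [0.528525 0.03435  0.03    ]
earscrew [0.4977 0.3131 0.006 ]
```

```bash
python3 -m pendant '[0.36,0.56,0,0,0,0.36,0.56,0,0,0,0,0,-0.7,0,0,0,0,-0.7,0,0,0,0,-0.6,0,0,0,0,-0.6,0,0,0,0,-0.4,0,0,0,0,-0.2,0,0,0,0,0,0,255,0,0,0,0,255]' 40
python3 -m pendant '[0,0,0,0,255,0,0,0,0,255,0,0,0,0,255,0,0,0,0,255,0,0,0,0,255,0,0,0,0,255,0,0,0,0,255,0,0,0,0,255]'
```

```text
clock: 2.65
tool_pos: [0.5299, 0.0316, 0.0749]
tcp_rot: [[-0.968, -0.252, 0.001], [-0.252, 0.968, -0.0], [-0.001, -0.0, -1.0]]
wrist_force: [0.1, -0.4, 0.5]
finger_gap: 0.746
grip_force: 0.0
clock: 3.32
tool_pos: [0.5303, 0.0326, 0.0756]
tcp_rot: [[-0.968, -0.253, 0.002], [-0.253, 0.968, 0.001], [-0.003, 0.0, -1.0]]
wrist_force: [-2.0, 2.8, 6.8]
finger_gap: 0.262
grip_force: 39.3
```

Closed with a 22 mm gap, but high on the knob. I'll re-grip lower.

```bash
python3 -m pendant '[0,0,0,0,120,0,0,0,0,120,0,0.05,-0.1,0,120,0,0,-0.06,0,120,0,0,0,0,255,0,0,0,0,255,0,0,0,0,255,0,0,0,0,255]' 60
python3 -m pendant '[0,0,0,0,255,0,0,0.1,0,255,0,0,0.2,0,255,0,0,0.3,0,255,0,0,0.5,0,255,0,0,0.5,0,255,0,0,0.5,0,255,0,0,0,0,255]'
```

```text
clock: 3.98
tool_pos: [0.5293, 0.0338, 0.0676]
tcp_rot: [[-0.968, -0.252, -0.001], [-0.252, 0.968, -0.0], [0.001, -0.0, -1.0]]
wrist_force: [0.3, -0.6, -1.3]
finger_gap: 0.265
grip_force: 58.8
clock: 4.65
tool_pos: [0.5319, 0.0347, 0.1563]
tcp_rot: [[-0.967, -0.253, 0.009], [-0.253, 0.967, 0.002], [-0.009, 0.0, -1.0]]
wrist_force: [1.1, 0.7, -4.1]
finger_gap: 0.256
grip_force: 59.2
```

```bash
python3 -m pendant '[-0.1,-0.5,0,0,255,-0.1,-0.9,0,0,255,-0.1,-0.9,0,0,255,-0.1,-0.9,0,0,255,-0.1,-0.9,0,0,255,-0.1,-0.9,0,0,255,-0.1,-0.9,0,0,255,-0.1,-0.9,0,0,255,-0.1,-0.9,0,0,255,-0.1,-0.9,0,0,255]'
python3 -m pendant '[0,-0.35,0,0,255,0,0,-0.5,0,255,0,0,-0.5,0,255,0,0,-0.5,0,255,0,0,-0.4,0,255,0,0,-0.3,0,255,0,0,-0.2,0,255,0,0,0,0,255,0,0,0,0,255]'
```

```text
clock: 5.48
tool_pos: [0.4882, -0.3112, 0.1505]
tcp_rot: [[-0.968, -0.252, -0.002], [-0.252, 0.968, 0.002], [0.002, 0.002, -1.0]]
wrist_force: [1.2, 0.8, -4.9]
finger_gap: 0.263
grip_force: 59.6
clock: 6.23
tool_pos: [0.4894, -0.3237, 0.0554]
tcp_rot: [[-0.968, -0.252, -0.001], [-0.252, 0.968, 0.0], [0.001, 0.001, -1.0]]
wrist_force: [0.6, -0.4, -4.9]
finger_gap: 0.261
grip_force: 59.9
```

```bash
python3 -m pendant '[0,0,-0.1,0,255,0,0,-0.08,0,255,0,0,-0.04,0,255,0,0,0,0,255]'
python3 -m pendant '[0,0,0,0,130,0,0,0,0,130,0,0,0,0,130,0,0,0,0,100,0,0,0,0,0,0,0,0,0,0,0,0,0.5,0,0,0,0,0.8,0,0,0,0,1,0,0,0,0,1,0,0]'
python3 -c "
from h import *
snap('wrist','w1')
f=np.load('pics/w1.npz')['pix'];g=cv2.cvtColor(f,cv2.COLOR_RGB2HSV)
m=cv2.inRange(g,(0,170,90),(4,255,255));n,l,s,c=cv2.connectedComponentsWithStats(m);i=1+s[1:,4].argmax();print(s[i],c[i],pt('w1',*c[i],.047))
"
```

```text
clock: 6.57
tool_pos: [0.4899, -0.324, 0.0476]
tcp_rot: [[-0.968, -0.252, 0.001], [-0.252, 0.968, -0.0], [-0.001, -0.001, -1.0]]
wrist_force: [0.3, 0.6, -3.5]
finger_gap: 0.264
grip_force: 60.3
clock: 7.4
tool_pos: [0.4889, -0.3238, 0.18]
tcp_rot: [[-0.968, -0.252, -0.002], [-0.252, 0.968, 0.001], [0.002, 0.001, -1.0]]
wrist_force: [0.9, 0.1, 0.8]
finger_gap: 1.0
grip_force: 0.0
{}
[307 181  25  28 200] [319.19 191.99] [ 0.4902 -0.3239  0.047 ]
```

```bash
python3 -m pendant '[0,0,1,0,0,0,0.5,1,0.4,0,0,0.9,0,0.4,0,0,0.9,0,0.4,0,0,0.9,0,0.4,0,0,0.9,0,0.4,0,0,0.9,0,0.4,0,0,0.9,0,0.4,0,0,0.9,0,0.4,0,0,0.9,0,0.4,0]'
python3 -m pendant '[0,0.9,0,0.4,0,0,0.9,0,0.4,0,0,0.9,0,0.4,0,0,0.9,0,0.4,0,0,0.9,0,0.4,0,0,0.9,0,0.4,0,0,0.9,0,0.4,0,0,0.9,0,0.4,0,0,0.5,0,0,0,0,0,0,0,0]'
python3 -c "
from h import *
snap('wrist','w2');print(pr('w2',(.461,.329,.133)),pr('w2',(.461,.329,.051)))
"
```

```text
clock: 8.28
tool_pos: [0.4891, -0.0157, 0.2565]
tcp_rot: [[-0.772, -0.636, 0.001], [-0.636, 0.772, 0.0], [-0.001, -0.0, -1.0]]
wrist_force: [1.0, 0.6, 0.1]
finger_gap: 1.001
grip_force: 0.0
clock: 9.12
tool_pos: [0.4895, 0.2944, 0.2556]
tcp_rot: [[-0.476, -0.88, 0.0], [-0.88, 0.476, 0.0], [-0.001, -0.0, -1.0]]
wrist_force: [0.5, -0.2, -0.3]
finger_gap: 0.997
grip_force: 0.0
{}
[366.3 211.8] [355.5 188.5]
```

View pics/w2.png

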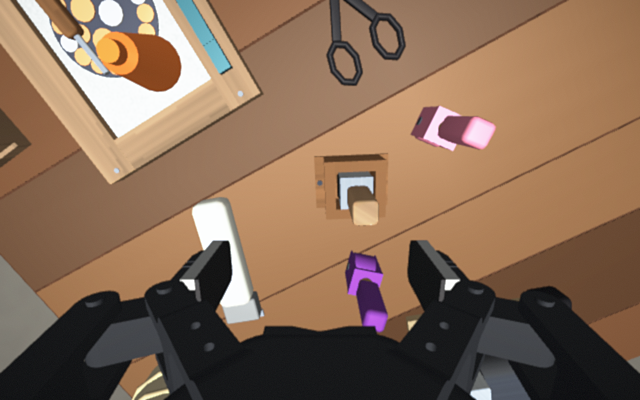

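The handle's top sits at (366,212), exactly where predicted, and the rest is aligned with the jaws. I'll descend and grasp.

```bash
python3 -m pendant '[-0.36,0.43,0,0,0,-0.36,0.43,0,0,0,0,0,-0.8,0,0,0,0,-0.8,0,0,0,0,-0.8,0,0,0,0,-0.7,0,0,0,0,-0.5,0,0,0,0,-0.3,0,0,0,0,0,0,0,0,0,0,0,255]' 80
python3 -m pendant '[0,0,0,0,255,0,0,0,0,255,0,0,0,0,255,0,0,0,0,255,0,0,0,0,255,0,0,0,0,255,0,0,0,0,255,0,0,0,0,255]'
```

```text
clock: 10.0
tool_pos: [0.4609, 0.324, 0.1002]
tcp_rot: [[-0.48, -0.877, -0.001], [-0.877, 0.48, -0.001], [0.001, -0.0, -1.0]]
wrist_force: [-1.1, 0.5, 0.5]
finger_gap: 0.885
grip_force: 0.0
clock: 10.67
tool_pos: [0.4612, 0.3255, 0.1015]
tcp_rot: [[-0.479, -0.878, 0.001], [-0.878, 0.479, 0.001], [-0.001, -0.001, -1.0]]
wrist_force: [-0.8, -0.8, 6.2]
finger_gap: 0.268
grip_force: 77.7
```

```bash
python3 -m pendant '[0,0,0.2,0,255,0,0,0.5,0,255,0,0,0.6,0,255,0,0,0.6,0,255,0,0,0.4,0,255,0.1,-0.2,0,-0.5,255,0.2,-0.5,0,-0.9,255,0.2,-0.5,0,-0.9,255,0.2,-0.5,0,-0.9,255,0.2,-0.5,0,-0.9,255]' 120
python3 -m pendant '[0.2,-0.5,0,-0.9,255,0.2,-0.5,0,-0.9,255,0.2,-0.5,0,-0.9,255,0.13,-0.5,0,-0.9,255,0.1,-0.48,0,-0.9,255,0,0,0,-0.16,255,0,0,0,0,255,0,0,0,0,255]'
python3 -c "
from h import *
s=r.get_state();R=np.array(s['tcp_rot']);print(s['tool_pos'],np.degrees(np.arctan2(R[1,1],R[0,1])));snap('wrist','w3')"
```

```text
clock: 11.5
tool_pos: [0.4961, 0.2359, 0.1916]
tcp_rot: [[-0.84, -0.543, -0.002], [-0.543, 0.84, -0.001], [0.002, 0.001, -1.0]]
wrist_force: [0.8, 0.3, -1.7]
finger_gap: 0.266
grip_force: 117.3
clock: 12.17
tool_pos: [0.5296, 0.1379, 0.1919]
tcp_rot: [[-1.0, -0.02, -0.001], [-0.02, 1.0, 0.0], [0.001, 0.0, -1.0]]
wrist_force: [0.1, 0.1, -3.5]
finger_gap: 0.269
grip_force: 117.3
[0.52956078 0.13794459 0.19193481] 91.17426620722176
{}
```

View pics/w3.png

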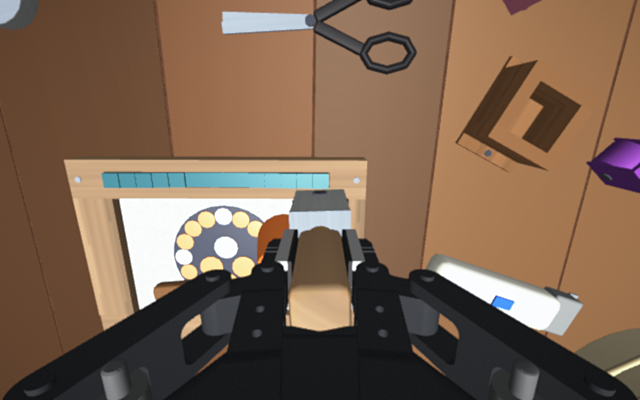

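The roller is held upright. The strip runs from (103,180) to (329,180) and is aligned with the jaws. The rest's pocket is at (545,115).

```bash
python3 - <<'E'
from h import *
f=np.load('pics/w3.npz')['pix'];g=cv2.cvtColor(f,cv2.COLOR_RGB2HSV)
m=cv2.inRange(g,(80,70,60),(100,255,255));m[195:]=0;m[:165]=0;m[:,:95]=0;m[:,340:]=0
ys,xs=np.nonzero(m)
for u in (110,150,190,220,260,300,322):
    v=ys[abs(xs-u)<3];z=.030 if (u<165 or u>265) else .025
    a=pt('w3',u,v.min()-.5,z);b=pt('w3',u,v.max()+.5,z);print(u,v.min(),v.max(),(a+b)/2)
print(pt('w3',xs.min(),180,.031),pt('w3',xs.max(),180,.031))
E
```

```text
110 173 187 [ 0.53075 -0.0706   0.03   ]
150 173 187 [ 0.52995 -0.03085  0.03   ]
190 173 186 [0.52985 0.0067  0.025  ]
220 173 186 [0.52925 0.037   0.025  ]
260 173 187 [0.52895 0.07735 0.025  ]
300 173 187 [0.527   0.11805 0.03   ]
322 173 187 [0.52655 0.13985 0.03   ]
[ 0.5306 -0.0778  0.031 ] [0.5262 0.1458 0.031 ]
```

```bash
python3 -m pendant '[-0.075,0,-0.5,0,255,0,0,-0.5,0,255,0,0,-0.4,0,255,0,0,-0.15,0,255,0,0,-0.05,0,255,0,0,-0.05,0,255,0,0,-0.05,0,255,0,0,0,0,255]'
python3 -m pendant '[0,0,-0.05,0,255,0,0,-0.05,0,255,0,0,0,0,255]'
python3 -m pendant '[0,0,-0.05,0,255,0,0,-0.05,0,255,0,0,0,0,255]'
```

```text
clock: 12.88
tool_pos: [0.5277, 0.1385, 0.1258]
tcp_rot: [[-1.0, -0.02, 0.002], [-0.02, 1.0, 0.001], [-0.002, 0.001, -1.0]]
wrist_force: [-1.2, -0.1, 0.5]
finger_gap: 0.262
grip_force: 118.1
clock: 13.13
tool_pos: [0.5279, 0.1385, 0.1223]
tcp_rot: [[-1.0, -0.02, 0.003], [-0.02, 1.0, 0.001], [-0.003, 0.001, -1.0]]
wrist_force: [-3.0, 1.5, 6.0]
finger_gap: 0.268
grip_force: 118.7
clock: 13.38
tool_pos: [0.5284, 0.139, 0.1205]
tcp_rot: [[-1.0, -0.021, 0.005], [-0.021, 1.0, 0.002], [-0.005, 0.002, -1.0]]
wrist_force: [-6.4, 1.7, 16.5]
finger_gap: 0.267
grip_force: 120.1
```

```bash
python3 -m pendant '[0,0,-0.05,0,255,0,0,-0.05,0,255,0,0,0,0,255]'
python3 -m pendant '[0,0,-0.03,0,255,0,0,-0.03,0,255,0,0,0,0,255]'
```

```text
clock: 13.63
tool_pos: [0.53, 0.1397, 0.1202]
tcp_rot: [[-1.0, -0.023, 0.01], [-0.023, 1.0, 0.003], [-0.01, 0.003, -1.0]]
wrist_force: [-9.6, 2.6, 31.8]
finger_gap: 0.264
grip_force: 121.4
clock: 13.88
tool_pos: [0.5309, 0.1397, 0.12]
tcp_rot: [[-1.0, -0.024, 0.012], [-0.024, 1.0, 0.003], [-0.012, 0.003, -1.0]]
wrist_force: [-12.0, 0.6, 42.0]
finger_gap: 0.265
grip_force: 122.8
```

```bash
python3 -m pendant '[-0.05,-0.1,0.02,0,255,0.005,-0.2,0,0,255,0.005,-0.2,0,0,255,0.005,-0.2,0,0,255,0.005,-0.2,0,0,255,0.005,-0.2,0,0,255,0,0,0,0,255]'
python3 -m pendant '[0.005,-0.2,0,0,255,0.005,-0.2,0,0,255,0.005,-0.2,0,0,255,0.005,-0.2,0,0,255,0.005,-0.2,0,0,255,0,0,0,0,255]'
```

```text
clock: 14.47
tool_pos: [0.5315, 0.0952, 0.12]
tcp_rot: [[-1.0, -0.023, 0.016], [-0.023, 1.0, 0.004], [-0.016, 0.004, -1.0]]
wrist_force: [-7.9, 0.1, 34.3]
finger_gap: 0.267
grip_force: 121.6
clock: 14.97
tool_pos: [0.5328, 0.0544, 0.12]
tcp_rot: [[-1.0, -0.023, 0.016], [-0.023, 1.0, 0.002], [-0.016, 0.002, -1.0]]
wrist_force: [-6.0, -0.3, 35.3]
finger_gap: 0.269
grip_force: 121.6
```

The +y half is done. I'll lift, press down at the other end, and roll back inwards.

```bash
python3 -m pendant '[0,0,0.3,0,255,0,0,0.5,0,255,0,-0.6,0,0,255,0,-0.7,0,0,255,0,-0.7,0,0,255,0,-0.7,0,0,255,0,-0.41,0,0,255,0,0,0,0,255,0,0,0,0,255]'
```

```text
clock: 15.72
tool_pos: [0.5269, -0.0714, 0.1429]
tcp_rot: [[-1.0, -0.017, 0.001], [-0.017, 1.0, 0.0], [-0.001, 0.0, -1.0]]
wrist_force: [-0.1, 1.0, -1.9]
finger_gap: 0.268
grip_force: 118.0
```

```bash
python3 -c "
from h import *
snap('wrist','w4')"
```

```text
{}
```

View pics/w4.png

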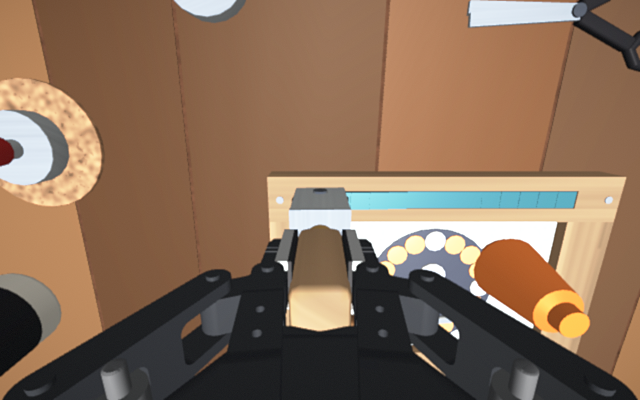

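The wrist view shows the right half of the strip flush and unbroken. The weight stands on the mat on the left. The roller is over the other end at (320,195).

```bash
python3 -m pendant '[0.02,0,-0.3,0,255,0,0,-0.1,0,255,0,0,-0.1,0,255,0,0,-0.1,0,255,0,0,-0.1,0,255,0,0,-0.06,0,255,0,0,0,0,255,0,0,0,0,255]'
```

```text
clock: 16.43
tool_pos: [0.5286, -0.0716, 0.1201]
tcp_rot: [[-1.0, -0.025, 0.002], [-0.025, 1.0, -0.005], [-0.002, -0.005, -1.0]]
wrist_force: [-12.4, -1.6, 38.1]
finger_gap: 0.265
grip_force: 123.3
```

```bash
python3 -m pendant '[-0.01,0.2,0,0,255,-0.01,0.2,0,0,255,-0.01,0.2,0,0,255,-0.01,0.2,0,0,255,-0.01,0.2,0,0,255,0,0,0,0,255]'
python3 -m pendant '[-0.02,0.2,0,0,255,-0.02,0.2,0,0,255,-0.02,0.2,0,0,255,-0.02,0.2,0,0,255,-0.02,0.2,0,0,255,-0.02,0.2,0,0,255,0,0,0,0,255]'
```

```text
clock: 16.93
tool_pos: [0.5287, -0.0304, 0.1201]
tcp_rot: [[-1.0, -0.026, 0.008], [-0.026, 1.0, -0.003], [-0.008, -0.004, -1.0]]
wrist_force: [-9.1, -2.1, 34.6]
finger_gap: 0.262
grip_force: 122.7
clock: 17.52
tool_pos: [0.5263, 0.0196, 0.1201]
tcp_rot: [[-1.0, -0.026, 0.014], [-0.026, 1.0, 0.001], [-0.014, 0.0, -1.0]]
wrist_force: [-4.6, 1.3, 30.6]
finger_gap: 0.263
grip_force: 122.1
```

Continuing over the whole +y half again for certainty.

```bash
python3 -m pendant '[0,0.2,0,0,255,0,0.2,0,0,255,0,0.2,0,0,255,0,0.2,0,0,255,0,0.2,0,0,255,0,0.2,0,0,255,0,0.2,0,0,255,0,0.2,0,0,255]'
python3 -m pendant '[0,0.2,0,0,255,0,0.2,0,0,255,0,0.2,0,0,255,0,0.2,0,0,255,0,0.2,0,0,255,0,0.2,0,0,255,0,0.15,0,0,255,0,0,0,0,255]'
python3 -m pendant '[0,0,0.3,0,255,0,0,0.6,0,255,0,0,0.8,0,255,0,0,0.8,0,255,0,0,0,0,255,0,0,0,0,255]'
python3 - <<'E'
from h import *
s=r.get_state();R=np.array(s['tcp_rot']);a=np.degrees(np.arctan2(R[1,1],R[0,1]));p=np.array(s['tool_pos'])
print(p,a,'twist',np.radians(151.4-a)/.12,'move',(np.array([.4610,.3255,.1003])-p)/.04)
snap('wrist','w5');snap('scene','s5')
f=np.load('pics/w5.npz')['pix'];g=np.load('pics/s5.npz')['pix'][140:240,270:450]
cv2.imwrite('pics/c5.png',np.vstack([cv2.resize(f[:230],(800,288)),cv2.resize(g,(540,300),interpolation=cv2.INTER_CUBIC)[:, :].copy() if 0 else cv2.copyMakeBorder(cv2.resize(g,(540,300),interpolation=cv2.INTER_CUBIC),0,0,0,260,cv2.BORDER_CONSTANT)])[:,:,::-1])
E
```

```text
clock: 18.18
tool_pos: [0.5248, 0.0826, 0.1201]
tcp_rot: [[-1.0, -0.025, 0.011], [-0.025, 1.0, -0.0], [-0.011, -0.001, -1.0]]
wrist_force: [-7.1, -4.1, 32.0]
finger_gap: 0.262
grip_force: 122.4
clock: 18.85
tool_pos: [0.5237, 0.1376, 0.1201]
tcp_rot: [[-1.0, -0.025, 0.009], [-0.025, 1.0, 0.001], [-0.009, 0.001, -1.0]]
wrist_force: [-9.9, -0.8, 33.8]
finger_gap: 0.265
grip_force: 122.5
clock: 19.35
tool_pos: [0.5216, 0.1366, 0.2145]
tcp_rot: [[-1.0, -0.021, 0.004], [-0.021, 1.0, 0.003], [-0.004, 0.003, -1.0]]
wrist_force: [-1.0, -0.5, -2.6]
finger_gap: 0.263
grip_force: 118.1
[0.52157002 0.13664484 0.21448172] 91.18151199242006 twist 8.758424052541587 move [-1.51425056  4.72137908 -2.85454294]
{}
{}
```

View pics/c5.png

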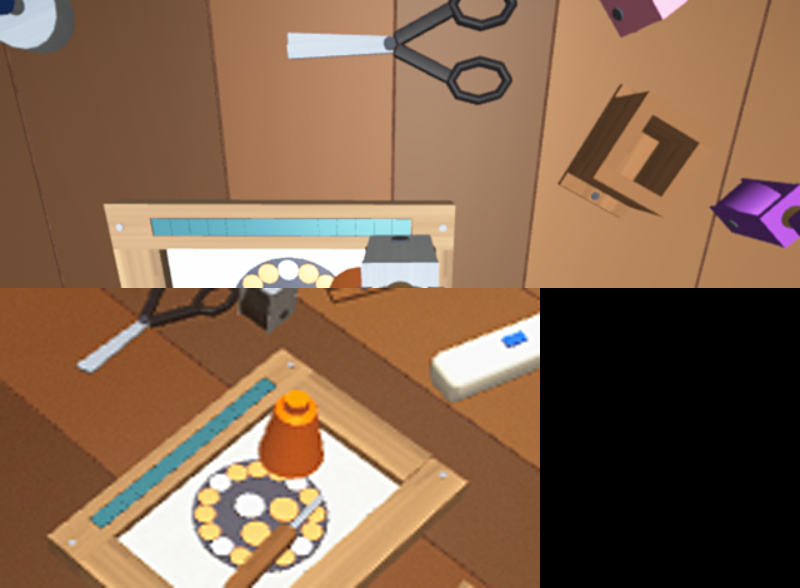

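The strip looks flush over its whole length, and the rest's pocket is open. I'll take the roller back.

```bash
python3 -m pendant '[-0.14,0.45,0,0.9,255,-0.15,0.47,0,0.9,255,-0.15,0.47,0,0.9,255,-0.15,0.47,0,0.9,255,-0.15,0.47,0,0.9,255,-0.15,0.47,0,0.9,255,-0.15,0.47,0,0.9,255,-0.15,0.48,0,0.9,255,-0.15,0.48,0,0.9,255,-0.17,0.49,0,0.66,255]'
python3 -m pendant '[0,0,-0.4,0,255,0,0,-0.4,0,255,0,0,-0.1,0,255,0,0,0,0,255,0,0,0,0,255]'
python3 - <<'E'
from h import *
s=r.get_state();R=np.array(s['tcp_rot']);a=np.degrees(np.arctan2(R[1,1],R[0,1]));p=np.array(s['tool_pos'])
print(p,a,'move',(np.array([.4610,.3255,.1003])-p)/.04)
snap('wrist','w6')
E
```

```text
clock: 20.28
tool_pos: [0.4593, 0.3245, 0.21]
tcp_rot: [[-0.475, -0.88, -0.003], [-0.88, 0.475, -0.003], [0.005, 0.001, -1.0]]
wrist_force: [-0.4, -0.5, -2.4]
finger_gap: 0.265
grip_force: 118.0
clock: 20.7
tool_pos: [0.4605, 0.3239, 0.1757]
tcp_rot: [[-0.479, -0.878, -0.001], [-0.878, 0.479, -0.002], [0.002, -0.0, -1.0]]
wrist_force: [0.1, 0.4, -2.9]
finger_gap: 0.265
grip_force: 118.2
[0.46051317 0.32393497 0.17565661] 151.36164550032927 move [ 0.01217081  0.03912569 -1.88391519]
{}
```

View pics/w6.png

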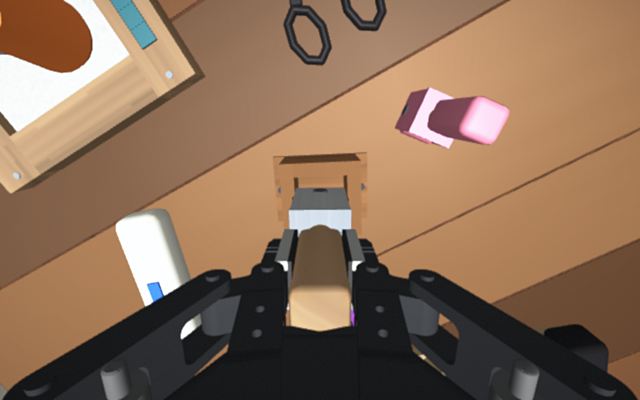

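The roller is centred over the rest: cheeks at columns 289–351, rest at 275–367. I'll lower it.

```bash
python3 -m pendant '[0.01,0.04,-0.3,0,255,0,0,-0.3,0,255,0,0,-0.2,0,255,0,0,-0.2,0,255,0,0,-0.2,0,255,0,0,0,0,255]'
python3 -m pendant '[0,0,-0.2,0,255,0,0,-0.2,0,255,0,0,-0.15,0,255,0,0,-0.08,0,255,0,0,0,0,255,0,0,0,0,255]'
```

```text
clock: 21.25
tool_pos: [0.4604, 0.3251, 0.1269]
tcp_rot: [[-0.48, -0.877, -0.002], [-0.877, 0.48, -0.002], [0.003, 0.001, -1.0]]
wrist_force: [-0.5, 0.2, -2.8]
finger_gap: 0.266
grip_force: 118.1
clock: 21.75
tool_pos: [0.461, 0.3259, 0.1031]
tcp_rot: [[-0.479, -0.878, 0.0], [-0.878, 0.479, -0.0], [0.0, -0.0, -1.0]]
wrist_force: [-0.4, 0.6, -3.1]
finger_gap: 0.267
grip_force: 118.6
```

Down with no contact on the walls. I'll lower the last 2 mm, release, rise clear and check.

```bash
python3 -m pendant '[0,0,-0.04,0,255,0,0,-0.02,0,255,0,0,0,0,255,0,0,0,0,120,0,0,0,0,60,0,0,0,0,0,0,0,0,0,0,0,0,0,0,0,0,0,0,0,0,0,0,0,0,0]'
python3 -m pendant '[0,0,0.4,0,0,0,0,0.7,0,0,0,0,0.9,0,0,0,0,0.9,0,0,0,0,0.9,0,0,0,0,0,0,0,0,0,0,0,0]'
python3 - <<'E'
from h import *
snap('wrist','w7');snap('scene','s7')
f=np.load('pics/w7.npz')['pix'];g=np.load('pics/s7.npz')['pix']
cv2.imwrite('pics/c7.png',np.vstack([cv2.resize(f[80:330,150:550],(480,300)),cv2.resize(g,(480,300))])[:,:,::-1])
E
```

```text
clock: 22.58
tool_pos: [0.461, 0.3259, 0.1008]
tcp_rot: [[-0.479, -0.878, 0.0], [-0.878, 0.479, 0.0], [-0.0, -0.0, -1.0]]
wrist_force: [0.1, -0.9, 0.3]
finger_gap: 0.998
grip_force: 0.0
clock: 23.17
tool_pos: [0.4616, 0.3267, 0.2555]
tcp_rot: [[-0.479, -0.878, 0.004], [-0.878, 0.479, 0.005], [-0.006, -0.001, -1.0]]
wrist_force: [0.1, 0.4, -0.1]
finger_gap: 0.996
grip_force: 0.0
{}
{}
```

View pics/c7.png

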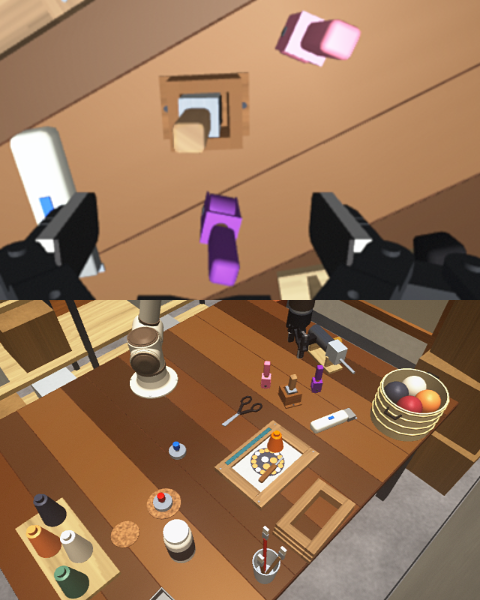

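```bash
python3 - <<'E'
from h import *
R=np.array([.461,.328]);u=np.array([np.cos(np.radians(-28.6)),np.sin(np.radians(-28.6))]);n=np.array([-u[1],u[0]])
for nm,(a,b),z in(('handletop',(191,137),.133),('cheek',(199.5,116),.063),('rest top c',(204,114),.051)):
    p=pt('w7',150+a/1.2,80+b/1.2,z);d=p[:2]-R;print(nm,p,d@u,d@n)
f=np.load('pics/w7.npz')['pix'];cv2.imwrite('pics/c8.png',cv2.resize(f[120:220,260:380],(720,600),interpolation=cv2.INTER_CUBIC)[:,:,::-1])
E
```

```text
handletop [0.47   0.3237 0.133 ] 0.009960221767996406 0.0005328999271250995
cheek [0.4654 0.3263 0.063 ] 0.004676901250382127 0.0006136731167110531
rest top c [0.4621 0.3289 0.051 ] 0.0005349586008242178 0.0013167457216198555
```

View pics/c8.png

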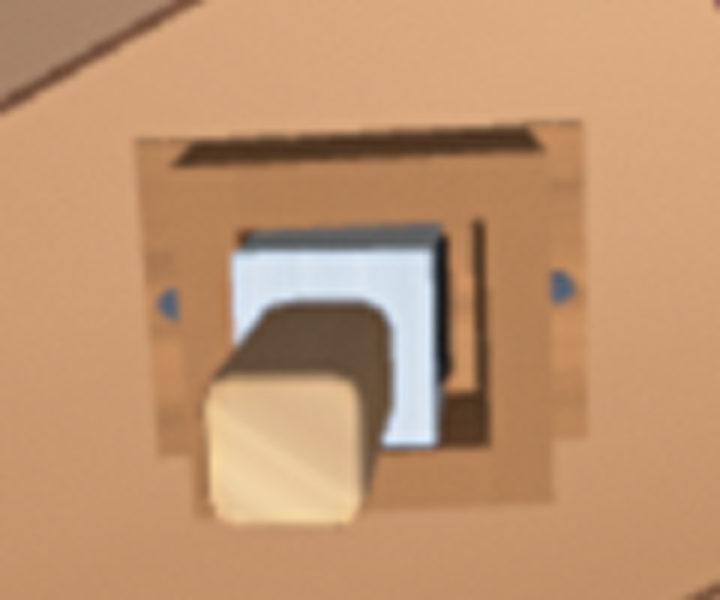

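The cheeks rest against one pocket wall. The roller leans about 0.07 rad and sits under 5 mm off centre, so it is seated within limits.

```bash
python3 -c "
from rig import r
print(r.close_job())"
```

```text
the job is handed in; nothing more can be done
None
```

I handed the job in at about 23 s: the red weight stands on the large cork mat, the strip looks flush along its whole length, and the roller is back in its rest, leaning slightly (about 0.07 rad); the hand-in gave no verdict.

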